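Load and start the seedling misting station

ROBOT

A 7-joint arm with a two-finger parallel gripper is mounted at the origin on the work surface. World frame = base frame: x ahead of the robot, y to its left, z up, the work surface at z = 0. Lengths are in m, angles in degrees, forces in N, time in s.
With the tool pointing down it reaches from about 0.35 to 0.9 m from the base axis. Payload 8.1 kg.
Tool frame: the origin (TCP) lies at the centre of the arm's flange, where the gripper is bolted on; the fingertips stand 178 mm ahead of it and the grasp point (between the pads) lies 159 mm ahead of it; z points along the fingers, y is the line along which they close (so a half turn about z gives the same grasp; the last joint's range is limited). The gripper opens to 92 mm and grips with 3 to 60 N. Pads are 19 mm wide; open, the fingers measure 130 mm over their backs; the gripper's body (75 mm by 190 mm) begins 47 mm behind the grasp point.
Start: joints at [69.981, 24.895, 1.432, 90.138, -0.665, 64.973, -4.303], TCP at [0.153, -0.606, 0.405] pointing down, gripper open.
Joint ranges: [-149.89, 149.89], [-25.12, 119.58], [-72.63, 75.52], [4.76, 147.25], [-75.54, 255.54], [6.69, 114.76], [-157.13, 157.13]. Speed limits (degrees/s): [127.2, 127.2, 172.46, 172.46, 180, 180, 180].

INTERFACE

Orientations are given as a 3x3 rotation matrix whose columns are the frame's x, y, z axes.
In Python, from cell import ctrl, imaging gives the robot as it stands.
- The arm moves only by the shell command python3 -m handwheel 'ROWS' [FORCE]. ROWS is JSON, a list of rows, each a list of 7 numbers: the turn, a rotation vector about the tool's x, y, z normalised to -1 to 1, where 1 is pi/2 rad, then the shift along the tool's x, y, z normalised to -1 to 1, where 1 is 0.4 m, then the opening, from -1 (shut) to 1 (fully open). A call has exactly 5 rows; each row is the pose to reach, as a shift and turn from the pose commanded when the call began, along the tool's axes at that moment; what a row does not reach only later rows make up. A row lasts 1/8 s, in which the tool goes at most 62.5 mm and 10.7 degrees, less where a joint would pass 70% of its speed; a pose out of reach is approached as far as the arm can. A call with a number of a shift or a turn outside -1 to 1 is refused whole. A call with a gripper value outside its range is refused whole. The fingers move at their own pace and stop on an object; FORCE is the grip in N (left out, the last holds). Time passes only in rows, so rows that repeat a pose let the fingers close, or fill a call up. It gives the time, the measured TCP pose, the force, the opening and the grip force at its end, in the units of the state.
- ctrl.state(): the state, without advancing time (a new reading comes with each control period).
- imaging.get_image(name): name is "scene" or "top" or "wrist"; returns the picture (384x512x3 uint8, red, green, blue); there is no depth.
- imaging.calibration(name): a dict with "fx", "fy", "cx", "cy" (pixels), "extrinsics" (4x4, takes a point from camera to world coordinates). Camera axes: x right, y down, z forward; pixel columns grow to the right and rows downward; lengths in m; the calibration is good to about 2 mm. A picture is of the moment at which its call begins: read the wrist's pose just before it. calibration takes no time and is no camera call; for the wrist camera it gives the pose at the moment of the call.
- ctrl.close_job(): hands the job in; it is judged then, once.
The state is a dict: "time": time; "joints": joint angles; "qd": joint speeds; "joint_torque": joint torques, N m; "eef_pos": TCP position; "ee_rot": TCP orientation; "contact_force": force on the tool from outside, world axes, zero at the start; "torque": the same for the moment, N m; "finger_gap": opening from 0.0 (shut) to 1.0 (fully open); "gripper_force": force on a finger pad.
Only numpy, scipy, OpenCV 4.12 (cv2) and the standard library are available. Lean on these libraries where they do the work, as an engineer would, in place of code of your own. Each camera call takes 0.05 s, during which the arm holds its last target. There are 200 camera calls.

TASK

Get the misting station going for today's seedling packs: first turn the orange timer knob back to its broad black off mark, then, with the mist off, stand every seedling pack from the bench upright and flat on the floor of the green misting tray. When all are in, turn the black flow knob on the blue valve until its white pointer lines up with the red index mark, and only then turn the orange timer knob until its pointer lines up with the green mark. Leave the bottle, the trowel and the clay pot alone.

Things in the scene. Friction and masses are not known exactly. Their poses are not given: they have to be found in the camera images.
- pack1: black ribbed seedling pack with six cells and green sprouts, 44 mm (its x) by 66 mm (its y), 42 mm high without the sprouts (these reach about 62 mm and are soft, look only); origin at the centre of its underside; about 160 g; None if this pack is absent today
- pack2: black ribbed seedling pack with six cells and green sprouts, 44 mm (its x) by 66 mm (its y), 42 mm high without the sprouts (these reach about 62 mm and are soft, look only); origin at the centre of its underside; about 160 g; None if this pack is absent today
- pack3: black ribbed seedling pack with six cells and green sprouts, 44 mm (its x) by 66 mm (its y), 42 mm high without the sprouts (these reach about 62 mm and are soft, look only); origin at the centre of its underside; about 160 g; None if this pack is absent today
- pack4: black ribbed seedling pack with six cells and green sprouts, 44 mm (its x) by 66 mm (its y), 42 mm high without the sprouts (these reach about 62 mm and are soft, look only); origin at the centre of its underside; about 160 g; None if this pack is absent today
- mist_tray: low open green misting tray fixed to the bench, 190 mm (its x) by 196 mm (its y), 14 mm high, walls 6 mm, floor 6 mm thick (floor top at z = 6 mm, inside 178 x 184 mm); origin at the centre of its underside. Room for four packs, two by two.
- flow_unit: blue valve block with brass pipe stubs and a black adjusting knob on top, 100 x 100 mm and 45 mm high, fixed to the bench; origin at the centre of its underside; its own -x side is its front (it may stand turned by up to 0.35 rad).
- flow_knob (a joint): angle of the black flow-adjusting knob in rad, 0 to 4.2, growing as it is turned CLOCKWISE seen from above. The knob is a disc 58 mm across with a raised bar grip 44 mm long, 14 mm wide; its disc top is at z = 56 mm, the bar's top at z = 87 mm. A white pointer marks one end of the bar. Friction holds it wherever it is left (0.04 N m).
- flow_grip (a point): point on the vertical turning axis of the flow knob at the height to hold its bar (z = 78 mm); its x axis runs along the bar, its -x end being the end with the white pointer.
- flow_pointer (a point): tip of the white pointer of the flow knob, 38 mm from its axis
- flow_mark (a point): the red index mark on the ring around the flow knob, 38 mm from the axis and level with the pointer tip: the pointer is set when this and the pointer tip coincide
- timer_unit: grey misting timer with an orange knob and a scale of black ticks on top (a tick each 15 degrees), 100 x 100 mm and 45 mm high, fixed to the bench; origin at the centre of its underside; its own -x side is its front (it may stand turned by up to 0.35 rad).
- timer_knob (a joint): angle of the orange timer knob in rad, 0 to 4.2, growing as it is turned CLOCKWISE seen from above. The knob is a disc 58 mm across with a raised bar grip 44 mm long, 14 mm wide; its disc top is at z = 56 mm, the bar's top at z = 87 mm. A white pointer marks one end of the bar. Friction holds it wherever it is left (0.04 N m). 0 is off, where it stops.
- timer_grip (a point): point on the vertical turning axis of the timer knob at the height to hold its bar (z = 78 mm); its x axis runs along the bar, its -x end being the end with the white pointer.
- timer_pointer (a point): tip of the white pointer of the timer knob, 38 mm from its axis
- timer_off (a point): the broad black off mark at the start of the timer's scale, 38 mm from the axis, level with the pointer tip
- timer_mark (a point): the green mark on the timer's scale ring, 38 mm from the axis, level with the pointer tip
- spray_bottle: white bottle with a blue cap, 64 mm across, 170 mm high; a bystander
- trowel: small hand tool with an orange handle, 240 mm long, lying on the bench; a bystander
- clay_pot: terracotta pot, 90 mm across, 80 mm high; a bystander

How it is judged (in metres and radians):
On the way, in this order (a step that is already met when the one before it is completed fails the run):
1. the timer knob is turned back to off (value of joint timer_knob below 0.14 rad), for 0.3 s.
2. every pack stands released in the misting tray, with the timer still off (x of pack1 in the frame of mist_tray between -0.075 and 0.075 m and y of pack1 in the frame of mist_tray between -0.08 and 0.08 m and z of each of pack1, pack2, pack3, pack4 in the frame of mist_tray below 0.012 m and angle between each of pack1, pack2, pack3, pack4's own z axis and vertical below 0.12 rad and linear speed of each of pack1, pack2, pack3, pack4 below 0.03 m/s and contact force between the fingers and pack1 below 0.3 N and x of pack2 in the frame of mist_tray between -0.075 and 0.075 m and y of pack2 in the frame of mist_tray between -0.08 and 0.08 m and contact force between the fingers and pack2 below 0.3 N and x of pack3 in the frame of mist_tray between -0.075 and 0.075 m and y of pack3 in the frame of mist_tray between -0.08 and 0.08 m and contact force between the fingers and pack3 below 0.3 N and x of pack4 in the frame of mist_tray between -0.075 and 0.075 m and y of pack4 in the frame of mist_tray between -0.08 and 0.08 m and contact force between the fingers and pack4 below 0.3 N and value of joint timer_knob below 0.14 rad), for 0.3 s.
3. the flow knob points at the red index mark, with the timer still off (distance between flow_pointer and flow_mark below 0.005 m and value of joint timer_knob below 0.14 rad), for 0.3 s.
4. the timer knob points at the green mark (distance between timer_pointer and timer_mark below 0.005 m), for 0.3 s.
At the end, for the whole second after the job is handed in: All packs present stand upright (0.12 rad) on the tray floor, centres within 75 mm (tray x) and 80 mm (tray y) of its centre, released and at rest; flow pointer within 5 mm (7.5 degrees) of the red mark, timer pointer within 5 mm of the green mark. Off means a timer angle below 0.14 rad (x of pack1 in the frame of mist_tray between -0.075 and 0.075 m and y of pack1 in the frame of mist_tray between -0.08 and 0.08 m and z of each of pack1, pack2, pack3, pack4 in the frame of mist_tray below 0.012 m and angle between each of pack1, pack2, pack3, pack4's own z axis and vertical below 0.12 rad and linear speed of each of pack1, pack2, pack3, pack4 below 0.03 m/s and contact force between the fingers and pack1 below 0.3 N and x of pack2 in the frame of mist_tray between -0.075 and 0.075 m and y of pack2 in the frame of mist_tray between -0.08 and 0.08 m and contact force between the fingers and pack2 below 0.3 N and x of pack3 in the frame of mist_tray between -0.075 and 0.075 m and y of pack3 in the frame of mist_tray between -0.08 and 0.08 m and contact force between the fingers and pack3 below 0.3 N and x of pack4 in the frame of mist_tray between -0.075 and 0.075 m and y of pack4 in the frame of mist_tray between -0.08 and 0.08 m and contact force between the fingers and pack4 below 0.3 N and distance between flow_pointer and flow_mark below 0.005 m and distance between timer_pointer and timer_mark below 0.005 m and velocity of joint each of flow_knob, timer_knob below 0.05 rad/s); the robot touches nothing.
It fails at once if the bottle, trowel or clay pot is moved by more than 30 mm (distance of any of spray_bottle, trowel, clay_pot from where it was at the start of the episode above 0.03 m).
Of pack1, pack2, pack3, pack4 only 3 to 4 are there at a start; the rules pass over those that are not, and their reading is None.
At some moment in a run one of pack1, pack2, pack3, pack4 may be knocked a few centimetres aside while the robot is not near it.
Once in a run the grip may slacken for a moment while it holds something.
It also fails if it takes over 210 s, if anything falls off the work surface, if the arm or the gripper's body presses on something with over 40 N, if the wrist force passes 120 N, or if a joint passes its speed limit or range.

## Working session

There is one attempt and no reset: what is moved stays moved. The work goes in short steps, Python scripts to look and compute and a shell command to move; the robot and the scene stay as the last step left them, time stands still between calls to the robot, and variables do not carry over. Pictures are saved under pics/ and viewed, at most 14 in all, crops included, and the job is handed in when it is done.

```bash
ls; mkdir -p pics
python3 - <<'E'
from cell import ctrl, imaging
import cv2,numpy as np
np.set_printoptions(precision=4,suppress=True)
s=ctrl.state();print(s)
for n in["scene","top"]:
    im=imaging.get_image(n);cv2.imwrite(f"pics/{n}0.png",im[:,:,::-1])
    c=imaging.calibration(n);print(n,c)
a=cv2.imread("pics/top0.png");cv2.imwrite("pics/top0v.png",cv2.resize(a,(800,600),interpolation=cv2.INTER_CUBIC))
E
```

```text
pics
{'time': 0.0, 'joints': array([69.9811, 24.9365,  1.4305, 90.1885, -0.6646, 64.9724, -4.3025]), 'qd': array([ 0.0218,  0.0435,  0.0377,  0.0932, -0.0152,  0.0457,  0.0124]), 'joint_torque': array([ -0.0009, -66.786 ,   0.9844, -31.4469,  -0.0606,   0.0426,
         0.0001]), 'eef_pos': array([ 0.1526, -0.6059,  0.4039]), 'ee_rot': array([[ 0.9697,  0.2442, -0.0005],
       [ 0.2442, -0.9697,  0.0015],
       [-0.0001, -0.0015, -1.    ]]), 'contact_force': array([ 0.7542, -0.1244,  0.2819]), 'torque': array([-0.0281, -0.0462,  0.016 ]), 'gripper_force': 0.0, 'finger_gap': 0.9981245509386564}
scene {'fx': 356.0992452611961, 'fy': 356.0992452611961, 'cx': 253.07933494281548, 'cy': 187.55101374082034, 'extrinsics': array([[-0.5189,  0.6297, -0.5782,  1.1347],
       [ 0.8549,  0.3825, -0.3506,  0.3456],
       [ 0.0004, -0.6762, -0.7367,  0.8149],
       [ 0.    ,  0.    ,  0.    ,  1.    ]])}
top {'fx': 404.19108927209555, 'fy': 404.19108927209555, 'cx': 261.55055054511183, 'cy': 193.98513371597423, 'extrinsics': array([[-0.0047, -0.9936,  0.1131,  0.4683],
       [-0.9999,  0.0057,  0.0083,  0.0121],
       [-0.0089, -0.1131, -0.9935,  1.144 ],
       [ 0.    ,  0.    ,  0.    ,  1.    ]])}
```

View pics/top0v.png

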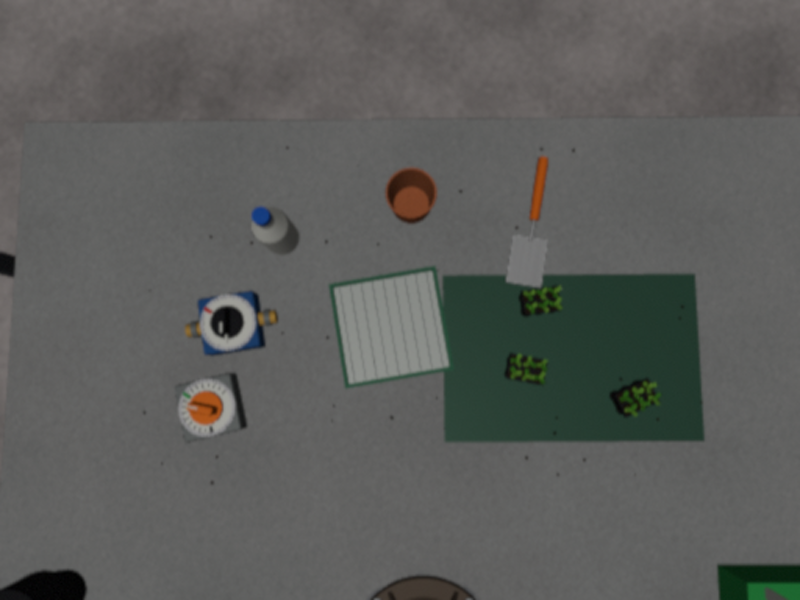

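View pics/scene0.png

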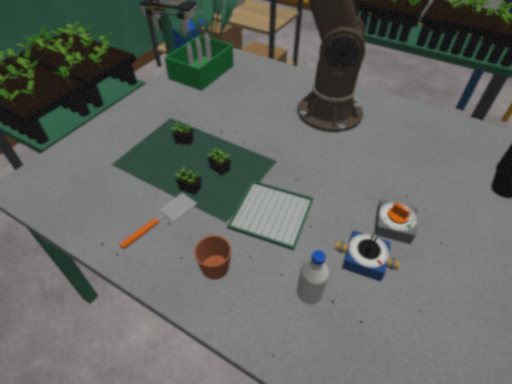

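The top view shows three packs (near 540,300; 527,368; 637,397 at 800x600 scale) and the tray at (390,325). The flow unit is at (230,322) and the timer at (208,408). A black object at lower left could be the gripper, but the state puts the gripper on the right, so I'll check that with the wrist camera.

```bash
python3 - <<'E'
from cell import ctrl, imaging
import cv2,numpy as np
np.set_printoptions(precision=4,suppress=True)
print(imaging.calibration("wrist"))
im=imaging.get_image("wrist");cv2.imwrite("pics/w0.png",im[:,:,::-1])
a=cv2.imread("pics/top0.png")
E
python3 -m handwheel '[[0,0,0,0,0,0.01,1],[0,0,0,0,0.05,0.02,1],[0,0,0,0,0.1,0.02,1],[0,0,0,0,0.1,0.02,1],[0,0,0,0,0.1,0.02,1]]'
```

```text
{'fx': 331.7684840851815, 'fy': 331.7684840851815, 'cx': 255.21548973255162, 'cy': 190.16508871392867, 'extrinsics': array([[ 0.2438, -0.9236, -0.2959,  0.2327],
       [-0.9698, -0.2328, -0.0725, -0.5859],
       [-0.0019,  0.3047, -0.9525,  0.3855],
       [ 0.    ,  0.    ,  0.    ,  1.    ]])}
time: 0.78
eef_pos: [0.1623, -0.6444, 0.3964]
ee_rot: [[0.97, 0.244, -0.0], [0.244, -0.97, 0.001], [-0.0, -0.001, -1.0]]
contact_force: [0.0, 1.0, 0.1]
finger_gap: 1.003
gripper_force: 0.0
```

View pics/w0.png

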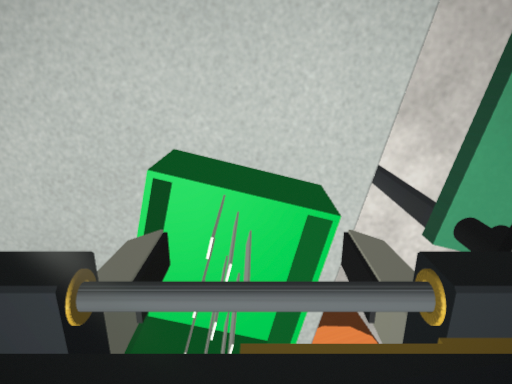

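The wrist view shows the green box below the gripper, so the reported pose is right and the black object is just clutter. Next I'll write helpers and get rough positions from the top view.

```bash
cat > h.py <<'E'
from cell import ctrl, imaging
import cv2,numpy as np,sys
np.set_printoptions(precision=4,suppress=True)
def ray(c,uv,z):
    uv=np.atleast_2d(np.asarray(uv,float));E=np.asarray(c['extrinsics'])
    d=np.c_[(uv[:,0]-c['cx'])/c['fx'],(uv[:,1]-c['cy'])/c['fy'],np.ones(len(uv))]@E[:3,:3].T
    t=(z-E[2,3])/d[:,2]
    return (E[:3,3]+d*t[:,None])[:,:2]
def proj(c,P):
    E=np.asarray(c['extrinsics']);p=(np.atleast_2d(P)-E[:3,3])@E[:3,:3]
    return np.c_[c['fx']*p[:,0]/p[:,2]+c['cx'],c['fy']*p[:,1]/p[:,2]+c['cy']]
def shot(n,f,scale=1):
    c=imaging.calibration(n);im=imaging.get_image(n)[:,:,::-1].copy()
    np.save(f"pics/{f}.npy",np.array([c],dtype=object),allow_pickle=True);cv2.imwrite(f"pics/{f}.png",im)
    return c,im
def load(f): return np.load(f"pics/{f}.npy",allow_pickle=True)[0],cv2.imread(f"pics/{f}.png")
def blobs(m,amin=30):
    n,l,s,ct=cv2.connectedComponentsWithStats(m.astype(np.uint8))
    return [(s[i,4],ct[i],l==i) for i in range(1,n) if s[i,4]>=amin]
def rel(x,y,z,a=None):
    "row numbers for grasp point at x,y,z, tool x axis heading a deg; shift in current tool frame"
    s=ctrl.state();R=s['ee_rot'];p=s['eef_pos']
    a0=np.degrees(np.arctan2(R[1,0],R[0,0]));a=a0 if a is None else a
    d=np.array([x,y,z+.159])-p   # tool vertical
    print('a0',round(a0,2),'grasp',p-[0,0,.159],'turn z',round(((a0-a+180)%360-180)/90,4),'shift',R.T@d/.4,'j7',s['joints'][6].round(1),'t',s['time'])
E
python3 - <<'E'
from h import *
c=imaging.calibration("top")
P=lambda u,v,z:print((u,v),ray(c,[[u*.64,v*.64]],z))
P(208,408,.056);P(228,322,.056);P(390,326,.006)
for q in[(542,300),(527,368),(637,397)]:P(*q,.05)
P(267,215,.17);P(526,262,0);P(540,190,0.01);P(411,200,.06);P(40,590,0.2)
rel(.35,.33,.241,0)
E
```

```text
(208, 408) [[0.414  0.3645]]
(228, 322) [[0.561  0.3344]]
(390, 326) [[0.5564 0.0555]]
(542, 300) [[ 0.597  -0.2109]]
(527, 368) [[ 0.4793 -0.1818]]
(637, 397) [[ 0.4291 -0.3682]]
(267, 215) [[0.7206 0.2435]]
(526, 262) [[ 0.6732 -0.1938]]
(540, 190) [[ 0.8056 -0.2212]]
(411, 200) [[0.7744 0.0162]]
(40, 590) [[0.1637 0.552 ]]
a0 14.14 grasp [ 0.1623 -0.6444  0.2374] turn z 0.1571 shift [ 1.05   -2.2476 -0.0072] j7 -3.8 t 0.775
```

```bash
python3 -m handwheel '[[0,0,0.157,0.39,-0.34,0,1],[0,0,0.157,0.39,-0.34,0,1],[0,0,0.157,0.39,-0.34,0,1],[0,0,0.157,0.39,-0.34,0,1],[0,0,0.157,0.39,-0.34,0,1]]' >/dev/null
python3 -m handwheel '[[0,0,0,0.3,-0.43,0,1],[0,0,0,0.3,-0.43,0,1],[0,0,0,0.3,-0.43,0,1],[0,0,0,0.3,-0.43,0,1],[0,0,0,0.3,-0.43,0,1]]'
python3 - <<'E'
from h import *
c,im=shot("wrist","wp1");rel(.36,.36,.241,0)
E
```

```text
time: 2.02
eef_pos: [0.4007, -0.3032, 0.3968]
ee_rot: [[1.0, 0.001, 0.0], [0.001, -1.0, -0.0], [0.0, 0.0, -1.0]]
contact_force: [-0.1, -1.2, -0.4]
finger_gap: 1.0
gripper_force: 0.0
a0 -0.07 grasp [ 0.3998 -0.3044  0.2377] turn z -0.0008 shift [-0.1016 -1.6609 -0.0096] j7 -60.2 t 2.075
```

View pics/wp1.png

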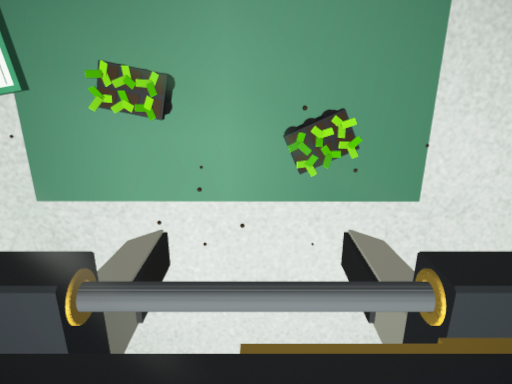

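The two packs show as black rectangles with sprouts at (133,90) and (322,142). Now to the timer.

```bash
for i in 1 2; do python3 -m handwheel '[[0,0,0,-0.05,-0.6,0,1],[0,0,0,-0.05,-0.6,0,1],[0,0,0,-0.05,-0.6,0,1],[0,0,0,-0.05,-0.6,0,1],[0,0,0,-0.05,-0.6,0,1]]' >/dev/null; done
python3 -m handwheel '[[0,0,0,0.02,-0.46,0,1],[0,0,0,0.02,-0.46,0,1],[0,0,0,0.02,-0.46,0,1],[0,0,0,0.02,-0.46,0,1],[0,0,0,0.02,-0.46,0,1]]'
python3 - <<'E'
from h import *
c,im=shot("wrist","wt1");rel(.41,.36,.12)
E
```

```text
time: 3.95
eef_pos: [0.3706, 0.3589, 0.3959]
ee_rot: [[1.0, -0.003, -0.0], [-0.003, -1.0, -0.002], [-0.0, 0.002, -1.0]]
contact_force: [-0.2, -0.4, -1.5]
finger_gap: 1.0
gripper_force: 0.0
a0 -0.22 grasp [0.3703 0.3586 0.2372] turn z 0.0 shift [ 0.0991 -0.0045  0.2929] j7 -152.5 t 4.0
```

View pics/wt1.png

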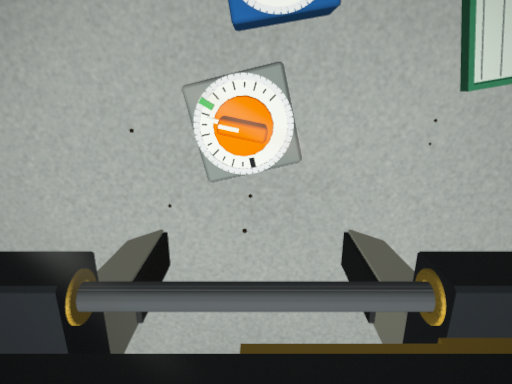

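Run:
```python
from h import *
c,im=load("wt1")
cv2.imwrite("pics/crop1.png",cv2.resize(im[55:190,175:310],None,fx=4.4,fy=4.4,interpolation=cv2.INTER_CUBIC))
hsv=cv2.cvtColor(im,cv2.COLOR_BGR2HSV);H,S,V=[hsv[...,i].astype(int) for i in range(3)]
roi=np.zeros(H.shape,bool);roi[55:190,175:310]=1
org=roi&(H<18)&(S>120)&(V>90)
grn=roi&(H>50)&(H<75)&(S>120)
blk=roi&(V<50)
wht=roi&(V>215)&(S<30)
for n,m,z in(("org",org,.06),("grn",grn,.056),("blk",blk,.056),("wht",wht,.056)):
    for a,ct,_ in blobs(m,8):print(n,a,ct,ray(c,[ct],z))
```

```text
org 2637 [243.7782 125.3094] [[0.4159 0.3686]]
grn 24 [203.7083 103.375 ] [[0.4359 0.4061]]
blk 24 [251.9167 161.9167] [[0.3796 0.3612]]
wht 4550 [244.5314 122.0123] [[0.4186 0.368 ]]
wht 67 [227.7015 128.0149] [[0.413  0.3842]]
```

View pics/crop1.png

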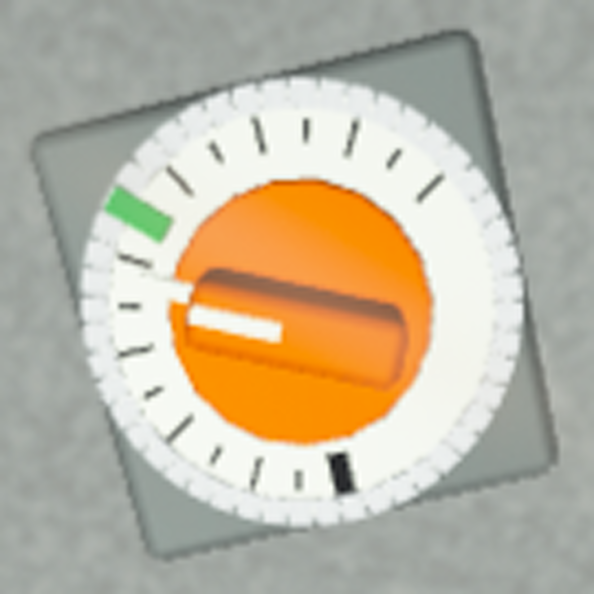

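Crop of the timer: disc centre (300,312), pointer heading 12° above image-left, off mark at (341,473) and green mark at (140,213). The pointer is about 116° clockwise from off and the green mark is about 135°. The bar's world heading is about 78°.

```bash
python3 -m handwheel '[[0,0,-0.868,0.11,-0.02,0,1],[0,0,-0.868,0.11,-0.02,0,1],[0,0,-0.868,0.11,-0.02,0,1],[0,0,-0.868,0.11,-0.02,0,1],[0,0,-0.868,0.11,-0.02,0,1]]' >/dev/null
python3 -m handwheel '[[0,0,-0.28,0,0,0,1],[0,0,-0.28,0,0,0,1],[0,0,-0.28,0,0,0,1],[0,0,-0.28,0,0,0,1],[0,0,-0.28,0,0,0,1]]'
python3 - <<'E'
from h import *
c,im=load("wt1")
C=ray(c,[[175+300.5/4.4-.4,55+311.5/4.4-.4]],.056)[0];print(C)
g=lambda x,y:ray(c,[[175+x/4.4-.4,55+y/4.4-.4]],.056)[0]-C
for n,p in(("off",g(341,473)),("green",g(140,213)),("ptr",g(176,287))):print(n,np.hypot(*p),np.degrees(np.arctan2(p[1],p[0])))
b=ray(c,[[175+188/4.4,55+318/4.4],[175+282/4.4,55+335/4.4]],.087);d=b[0]-b[1];print(np.degrees(np.arctan2(d[1],d[0])),b)
rel(*C,.078,78)
E
```

```text
time: 5.25
eef_pos: [0.4131, 0.3679, 0.3967]
ee_rot: [[0.196, 0.981, 0.001], [0.981, -0.196, -0.001], [-0.001, 0.001, -1.0]]
contact_force: [0.0, 0.6, -0.1]
finger_gap: 0.999
gripper_force: 0.0
[0.4154 0.3696]
off 0.0369645245683891 -166.58951675725942
green 0.03981816642469115 58.36249005295279
ptr 0.02739187988287719 78.7436445912368
79.55878542134737 [[0.4175 0.3903]
 [0.4141 0.3719]]
a0 78.72 grasp [0.4131 0.3679 0.2377] turn z 0.008 shift [0.0055 0.0045 0.3993] j7 -80.1 t 5.25
```

```bash
python3 -m handwheel '[[0,0,0,0.0055,0.0045,0.1,1],[0,0,0,0.0055,0.0045,0.25,1],[0,0,0,0.0055,0.0045,0.36,1],[0,0,0,0.0055,0.0045,0.398,1],[0,0,0,0.0055,0.0045,0.398,1]]' 20 >/dev/null
python3 -m handwheel '[[0,0,0,0,0,0,-1],[0,0,0,0,0,0,-1],[0,0,0,0,0,0,-1],[0,0,0,0,0,0,-1],[0,0,0,0,0,0,-1]]' 20; python3 -c "
from h import *;rel(.4154,.3696,.078)"
```

```text
time: 6.5
eef_pos: [0.4146, 0.3709, 0.2376]
ee_rot: [[0.192, 0.981, 0.0], [0.981, -0.192, 0.0], [0.0, 0.0, -1.0]]
contact_force: [-0.5, -0.2, -0.0]
finger_gap: 0.506
gripper_force: 0.0
a0 78.92 grasp [0.4146 0.3709 0.0786] turn z 0.0 shift [-0.0029  0.0025  0.0015] j7 -89.3 t 6.5
```

```bash
python3 -m handwheel '[[0,0,0,-0.003,0.002,0,-1],[0,0,0,-0.003,0.002,0,-1],[0,0,0,-0.003,0.002,0,-1],[0,0,0,-0.003,0.002,0,-1],[0,0,0,-0.003,0.002,0,-1]]' 20
python3 -m handwheel '[[0,0,-0.1,0,0,0,-1],[0,0,-0.2,0,0,0,-1],[0,0,-0.3,0,0,0,-1],[0,0,-0.4,0,0,0,-1],[0,0,-0.4,0,0,0,-1]]' 20
python3 -m handwheel '[[0,0,-0.1,0,0,0,-1],[0,0,-0.2,0,0,0,-1],[0,0,-0.3,0,0,0,-1],[0,0,-0.4,0,0,0,-1],[0,0,-0.4,0,0,0,-1]]' 20;  python3 -c "
from h import *;rel(.4154,.3696,.078)"
```

```text
time: 7.12
eef_pos: [0.415, 0.3696, 0.2375]
ee_rot: [[0.192, 0.981, -0.0], [0.981, -0.192, -0.0], [-0.0, -0.0, -1.0]]
contact_force: [-1.4, -0.2, 1.2]
finger_gap: 0.152
gripper_force: 20.0
time: 7.75
eef_pos: [0.4151, 0.3696, 0.2375]
ee_rot: [[-0.421, 0.907, -0.001], [0.907, 0.421, 0.0], [0.0, -0.0, -1.0]]
contact_force: [-0.8, -0.1, 1.3]
finger_gap: 0.152
gripper_force: 20.0
time: 8.38
eef_pos: [0.4152, 0.3697, 0.2375]
ee_rot: [[-0.872, 0.49, -0.0], [0.49, 0.872, 0.0], [0.0, 0.0, -1.0]]
contact_force: [-0.9, -0.0, 1.5]
finger_gap: 0.155
gripper_force: 20.0
a0 150.69 grasp [0.4152 0.3697 0.0785] turn z 0.0 shift [-0.0005  0.      0.0012] j7 -28.0 t 8.375
```

```bash
python3 -m handwheel '[[0,0,-0.1,0,0,0,-1],[0,0,-0.2,0,0,0,-1],[0,0,-0.3,0,0,0,-1],[0,0,-0.4,0,0,0,-1],[0,0,-0.46,0,0,0,-1]]' 20
python3 -m handwheel '[[0,0,0,0,0,0,-1],[0,0,0,0,0,0,-1],[0,0,0,0,0,0,1],[0,0,0,0,0,0,1],[0,0,0,0,0,0,1]]' 20
python3 -m handwheel '[[0,0,0,0,0,0,1],[0,0,0,0,0,-0.1,1],[0,0,0,0,0,-0.25,1],[0,0,0,0,0,-0.4,1],[0,0,0,0,0,-0.4,1]]' 20
python3 -c "
from h import *;rel(.36,.36,.24,110)"
```

```text
time: 9.0
eef_pos: [0.4152, 0.3698, 0.2375]
ee_rot: [[-0.978, -0.211, -0.0], [-0.211, 0.978, 0.0], [0.0, 0.0, -1.0]]
contact_force: [-1.1, 0.5, 0.2]
finger_gap: 0.152
gripper_force: 20.0
time: 9.62
eef_pos: [0.4152, 0.3694, 0.2374]
ee_rot: [[-0.977, -0.213, 0.0], [-0.213, 0.977, -0.0], [-0.0, -0.0, -1.0]]
contact_force: [0.4, 0.3, -0.6]
finger_gap: 0.425
gripper_force: 0.0
time: 10.25
eef_pos: [0.4147, 0.3712, 0.4024]
ee_rot: [[-0.977, -0.213, 0.006], [-0.213, 0.977, 0.005], [-0.007, 0.004, -1.0]]
contact_force: [-0.5, -0.4, 0.5]
finger_gap: 0.965
gripper_force: 0.0
a0 -167.68 grasp [0.4147 0.3712 0.2434] turn z 0.9146 shift [0.1397 0.0018 0.0076] j7 22.8 t 10.25
```

```bash
python3 -m handwheel '[[0,0,0,-0.25,-0.09,0,1],[0,0,0,-0.25,-0.09,0,1],[0,0,0,-0.25,-0.09,0,1],[0,0,0,-0.25,-0.09,0,1],[0,0,0,-0.25,-0.09,0,1]]' >/dev/null
python3 -c "
from h import *;shot('wrist','wt2')"
python3 -m handwheel '[[0,0,0,-0.25,-0.09,0,1],[0,0,0,-0.25,-0.09,0,1],[0,0,0,-0.25,-0.09,0,1],[0,0,0,-0.25,-0.09,0,1],[0,0,0,-0.25,-0.09,0,1]]'
python3 - <<'E'
from h import *
c,im=shot('wrist','wf1')
c2,im2=load('wt2')
u=proj(c,[.561,.334,.056])[0].round().astype(int);v=proj(c2,[.4154,.3696,.056])[0].round().astype(int)
print(u,v)
def crop(im,u,s):
    x,y=max(u[0]-s,0),max(u[1]-s,0);print('crop',x,y);return cv2.resize(im[y:y+2*s,x:x+2*s],(400,400),interpolation=cv2.INTER_CUBIC)
cv2.imwrite('pics/crop2.png',np.hstack([crop(im2,v,62),crop(im,u,62)]))
E
```

```text
time: 11.55
eef_pos: [0.6245, 0.3428, 0.398]
ee_rot: [[-0.976, -0.216, 0.0], [-0.216, 0.976, 0.0], [-0.0, 0.0, -1.0]]
contact_force: [0.1, -0.6, 0.5]
finger_gap: 1.002
gripper_force: 0.0
[261 105] [294  67]
crop 232 5
crop 199 43
```

View pics/crop2.png

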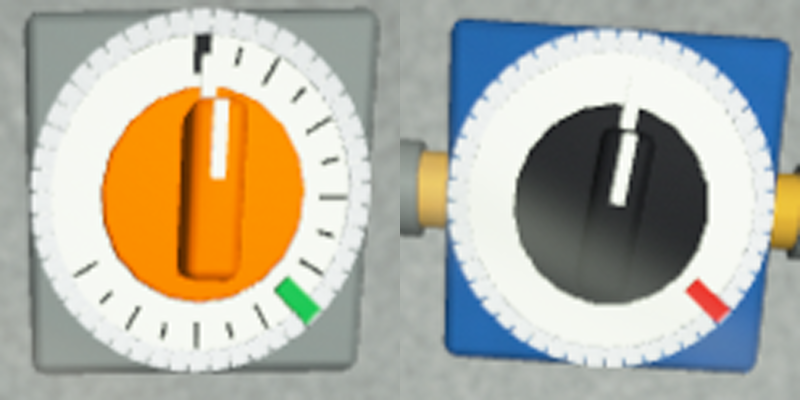

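Left: the timer pointer is on the black mark. Right: the flow knob, with disc centre (211,204), pointer (231,90) and red mark (308,300) in the panel. I'll compute the headings.

Run:
```python
from h import *
c,_=load('wf1');k=124/400
f=lambda x,y,z=.056:ray(c,[[199+x*k-.35,43+y*k-.35]],z)[0]
h=lambda d:(np.degrees(np.arctan2(d[1],d[0])),np.hypot(*d))
C=f(211,204);print(C,'ptr',h(f(231,95)-C),'red',h(f(308,300)-C),'stripe',h(f(229,138,.087)-f(220,205,.087)))
c,_=load('wt2');f=lambda x,y,z=.056:ray(c,[[232+x*k-.35,5+y*k-.35]],z)[0]
C=f(202,193);print(C,'ptr',h(f(210,88)-C),'off',h(f(203,52)-C),'green',h(f(297,300)-C))
c,im=load('top0')
g=cv2.cvtColor(im,cv2.COLOR_BGR2HSV);m=(g[...,2]>120)&(g[...,1]<40);m[:,:205]=0;m[:,295:]=0;m[:170]=0;m[250:]=0
m=cv2.morphologyEx(m.astype(np.uint8),cv2.MORPH_CLOSE,np.ones((5,5)))
b=max(blobs(m),key=lambda t:t[0]);ct=cv2.findContours(b[2].astype(np.uint8),0,2)[0][0]
q=cv2.boxPoints(cv2.minAreaRect(ct));w=ray(c,q,.006);print('tray',w,w.mean(0),[h(w[(i+1)%4]-w[i]) for i in range(4)])
```

```text
[0.5607 0.3372] ptr (np.float64(-177.81457796607936), np.float64(0.030647288861328933)) red (np.float64(58.79850463993266), np.float64(0.04073014750834884)) stripe (np.float64(-174.83653003179245), np.float64(0.017098880377233183))
[0.4136 0.3693] ptr (np.float64(-170.18991430949018), np.float64(0.027060218710296482)) off (np.float64(-165.96443929427124), np.float64(0.03597965313455673)) green (np.float64(56.95571478444305), np.float64(0.040886009761122936))Traceback (most recent call last):
  File "<stdin>", line 8, in <module>
  File "h.py", line 16, in load
    def load(f): return np.load(f"pics/{f}.npy",allow_pickle=True)[0],cv2.imread(f"pics/{f}.png")
                        ~~~~~~~^^^^^^^^^^^^^^^^^^^^^^^^^^^^^^^^^^^
    fid = stack.enter_context(open(os.fspath(file), "rb"))
                              ~~~~^^^^^^^^^^^^^^^^^^^^^^^
FileNotFoundError: [Errno 2] No such file or directory: 'pics/top0.npy'
```

```bash
cat > m.py <<'E'
from h import *
h=lambda d:(np.degrees(np.arctan2(d[1],d[0])).round(1),np.hypot(*d).round(4))
def tray(f):
    c,im=load(f)
    g=cv2.cvtColor(im,cv2.COLOR_BGR2HSV);m=(g[...,2]>120)&(g[...,1]<40);m[:,:205]=0;m[:,295:]=0;m[:170]=0;m[250:]=0
    m=cv2.morphologyEx(m.astype(np.uint8),cv2.MORPH_CLOSE,np.ones((5,5)))
    b=max(blobs(m),key=lambda t:t[0]);ct=cv2.findContours(b[2].astype(np.uint8),0,2)[0][0]
    q=cv2.boxPoints(cv2.minAreaRect(ct));w=ray(c,q,.006);print('tray',w,w.mean(0),[h(w[(i+1)%4]-w[i]) for i in range(4)])
def packs(f,xmin=0):
    c,im=load(f)
    g=cv2.cvtColor(im,cv2.COLOR_BGR2HSV).astype(int);H,S,V=g[...,0],g[...,1],g[...,2]
    spr=(H>30)&(H<60)&(S>150)&(V>90)
    spr=cv2.morphologyEx(spr.astype(np.uint8),cv2.MORPH_CLOSE,np.ones((9,9)))
    for a,ct,m in blobs(spr,60):
        q=np.argwhere(m)[:,::-1].astype(np.float32);r=cv2.minAreaRect(q)
        w=ray(c,cv2.boxPoints(r),.055);e=[w[(i+1)%4]-w[i] for i in range(2)];L=max(e,key=lambda d:np.hypot(*d))
        print('pack px',ct.round(1),a,'world',w.mean(0),'long',h(L),'short',min(np.hypot(*d) for d in e).round(4))
E
python3 - <<'E'
from m import *
shot('top','top1');tray('top1');packs('top1');packs('wp1')
rel(.43,-.37,.241,90)
E
```

```text
tray [[ 0.6678  0.1828]
 [ 0.6662 -0.0712]
 [ 0.5041 -0.069 ]
 [ 0.5054  0.181 ]] [0.5859 0.0559] [(np.float64(-90.4), np.float64(0.2541)), (np.float64(179.2), np.float64(0.1621)), (np.float64(89.7), np.float64(0.25)), (np.float64(0.6), np.float64(0.1624))]
pack px [348.  191.2] 263 world [ 0.5974 -0.211 ] long (np.float64(-83.2), np.float64(0.0583)) short 0.0361
pack px [340.9 234.4] 151 world [ 0.4807 -0.1852] long (np.float64(-104.4), np.float64(0.0523)) short 0.0325
pack px [409.5 254. ] 263 world [ 0.4286 -0.3705] long (np.float64(-61.2), np.float64(0.0636)) short 0.0396
pack px [120.6  89.8] 2246 world [ 0.4783 -0.1781] long (np.float64(-99.5), np.float64(0.0688)) short 0.0465
pack px [325.1 145. ] 2091 world [ 0.4268 -0.3728] long (np.float64(-66.4), np.float64(0.0682)) short 0.0464
a0 -167.58 grasp [0.6249 0.3425 0.239 ] turn z 1.138 shift [ 0.8589 -1.6348 -0.0051] j7 40.8 t 11.65
```

```bash
python3 -m handwheel '[[0,0,0,0.14,-0.71,0,1],[0,0,0,0.14,-0.71,0,1],[0,0,0,0.14,-0.71,0,1],[0,0,0,0.14,-0.71,0,1],[0,0,0,0.14,-0.71,0,1]]'
python3 - <<'E'
from m import *
c,im=shot('wrist','wtr')
g=cv2.cvtColor(im,cv2.COLOR_BGR2HSV);m=(g[...,1]>100)&(g[...,0]>60)&(g[...,0]<95);m[225:]=0
mm=cv2.inRange(g,(60,100,30),(95,255,255));print(m.sum())
P=lambda u,v:ray(load('top1')[0],[[u*.64,v*.64]],.006)[0]
w=np.array([P(334,287),P(435,271),P(446,366),P(348,383)]);print(w,w.mean(0),[h(w[(i+1)%4]-w[i]) for i in range(4)])
E
```

```text
time: 12.28
eef_pos: [0.6316, 0.0491, 0.3975]
ee_rot: [[-0.978, -0.211, 0.0], [-0.211, 0.978, -0.002], [0.0, -0.002, -1.0]]
contact_force: [0.9, 0.4, -0.0]
finger_gap: 1.004
gripper_force: 0.0
23956
[[ 0.6282  0.1574]
 [ 0.6565 -0.0267]
 [ 0.484  -0.0448]
 [ 0.4546  0.1309]] [0.5558 0.0542] [(np.float64(-81.2), np.float64(0.1863)), (np.float64(-174.0), np.float64(0.1734)), (np.float64(99.5), np.float64(0.1781)), (np.float64(8.7), np.float64(0.1756))]
```

View pics/wtr.png

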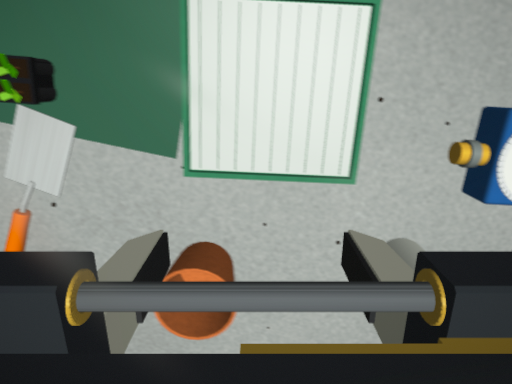

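Tray inner corners are near (189,1), (371,4), (352,177) and (190,171). The pack by the trowel is at (30,80), and the blade sits about 25 px from it.

Run:
```python
from m import *
c,_=load('wtr')
w=ray(c,[(189,1),(371,4),(352,177),(190,171)],.006);print(w,w.mean(0),[h(w[(i+1)%4]-w[i]) for i in range(4)])
print('trowel corner',ray(c,[(18,107),(75,128)],.003),'packC top end',ray(c,[(48,62),(52,98)],.042))
T=w.mean(0);a=np.radians(8)
for x,y in((-.04,-.046),(.04,-.046),(-.04,.046),(.04,.046)):print((x,y),T+[x*np.cos(a)-y*np.sin(a),x*np.sin(a)+y*np.cos(a)])
shot('top','top2');packs('top2')
rel(.479,-.179,.15,80.5)
```

```text
[[ 0.487  -0.0505]
 [ 0.4514  0.128 ]
 [ 0.6274  0.1627]
 [ 0.66   -0.0229]] [0.5564 0.0543] [(np.float64(101.3), np.float64(0.182)), (np.float64(11.2), np.float64(0.1794)), (np.float64(-80.0), np.float64(0.1885)), (np.float64(-171.0), np.float64(0.1753))]
trowel corner [[ 0.6289 -0.2198]
 [ 0.6389 -0.1573]] packC top end [[ 0.5722 -0.1658]
 [ 0.6049 -0.1612]]
(-0.04, -0.046) [0.5232 0.0032]
(0.04, -0.046) [0.6025 0.0143]
(-0.04, 0.046) [0.5104 0.0943]
(0.04, 0.046) [0.5897 0.1054]
a0 -168.11 grasp [0.6324 0.0468 0.238 ] turn z 1.2377 shift [ 0.4915 -0.4726  0.2221] j7 60.9 t 12.375
```

```bash
python3 -m handwheel '[[0,0,0.59,0.49,-0.47,0,1],[0,0,0.59,0.49,-0.47,0,1],[0,0,0.59,0.49,-0.47,0,1],[0,0,0.59,0.49,-0.47,0,1],[0,0,0.59,0.49,-0.47,0,1]]' >/dev/null
python3 -m handwheel '[[0,0,0.6,0,0,0,1],[0,0,0.6,0,0,0,1],[0,0,0.6,0,0,0,1],[0,0,0.6,0,0,0,1],[0,0,0.6,0,0,0,1]]'
python3 - <<'E'
from m import *
shot('wrist','wpb');shot('top','top3');packs('wpb');packs('top3')
rel(.479,-.179,.033,80.5)
E
```

```text
time: 13.62
eef_pos: [0.4804, -0.1715, 0.3978]
ee_rot: [[0.083, 0.997, 0.0], [0.997, -0.083, -0.0], [-0.0, 0.0, -1.0]]
contact_force: [-0.2, -0.1, 0.1]
finger_gap: 1.004
gripper_force: 0.0
pack px [253.4 179.8] 1818 world [ 0.4786 -0.1847] long (np.float64(79.5), np.float64(0.0659)) short 0.0451
pack px [372.3 201.3] 1910 world [ 0.597  -0.2148] long (np.float64(-79.7), np.float64(0.0699)) short 0.0427
pack px [221.  333.6] 1167 world [ 0.4235 -0.3693] long (np.float64(-58.4), np.float64(0.063)) short 0.0471
a0 85.48 grasp [ 0.4805 -0.1715  0.2389] turn z 0.0553 shift [-0.0186 -0.0024  0.5148] j7 -9.6 t 13.725
```

View pics/wpb.png

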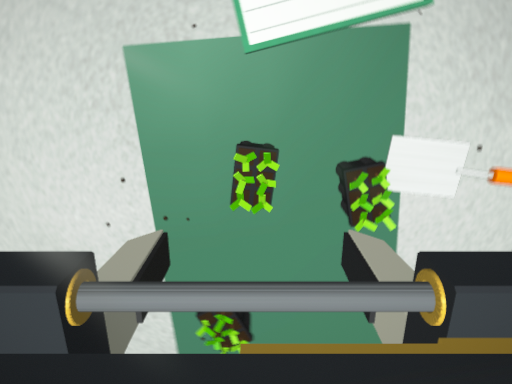

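All three packs are unmoved: the middle one at (254,180), the trowel-side one at (368,195) and the rear one at (221,330). I'll grasp the middle pack.

```bash
python3 -m handwheel '[[0,0,0.055,-0.025,-0.003,0.1,1],[0,0,0.055,-0.025,-0.003,0.25,1],[0,0,0.055,-0.025,-0.003,0.4,1],[0,0,0.055,-0.025,-0.003,0.5,1],[0,0,0.055,-0.025,-0.003,0.515,1]]' 30 >/dev/null
for i in 1 2; do python3 -m handwheel '[[0,0,0,0,0,0,-1],[0,0,0,0,0,0,-1],[0,0,0,0,0,0,-1],[0,0,0,0,0,0,-1],[0,0,0,0,0,0,-1]]' 30; done
python3 -m handwheel '[[0,0,0,0,0,-0.05,-1],[0,0,0,0,0,-0.15,-1],[0,0,0,0,0,-0.2,-1],[0,0,0,0,0,-0.2,-1],[0,0,0,0,0,-0.2,-1]]' 30;python3 -c "
from m import *;rel(.525,.002,.113,10)"
```

```text
time: 14.98
eef_pos: [0.4785, -0.183, 0.1919]
ee_rot: [[0.164, 0.986, 0.0], [0.986, -0.164, -0.0], [-0.0, 0.001, -1.0]]
contact_force: [-0.3, 0.4, 0.1]
finger_gap: 0.502
gripper_force: 0.0
time: 15.6
eef_pos: [0.4785, -0.1829, 0.1918]
ee_rot: [[0.164, 0.986, 0.0], [0.986, -0.164, -0.0], [-0.0, 0.0, -1.0]]
contact_force: [-1.6, -1.0, 5.3]
finger_gap: 0.48
gripper_force: 29.8
time: 16.23
eef_pos: [0.478, -0.1829, 0.2705]
ee_rot: [[0.164, 0.986, -0.001], [0.986, -0.164, 0.0], [0.0, -0.001, -1.0]]
contact_force: [-0.7, -0.4, -1.7]
finger_gap: 0.48
gripper_force: 29.8
a0 80.54 grasp [ 0.478  -0.1829  0.1115] turn z 0.7838 shift [ 0.4754  0.04   -0.0037] j7 -21.2 t 16.225
```

```bash
python3 -m handwheel '[[0,0,0.1,0.1,0.01,0,-1],[0,0,0.2,0.2,0.02,0,-1],[0,0,0.3,0.3,0.03,0,-1],[0,0,0.4,0.4,0.04,0,-1],[0,0,0.5,0.475,0.04,0,-1]]' 30 >/dev/null
python3 -m handwheel '[[0,0,0.1,0,0,0,-1],[0,0,0.2,0,0,0,-1],[0,0,0.285,0,0,0,-1],[0,0,0.285,0,0,0,-1],[0,0,0.285,0,0,0,-1]]' 30;python3 -c "
from m import *;rel(.525,.002,.041,10)"
```

```text
time: 17.48
eef_pos: [0.5252, 0.002, 0.2708]
ee_rot: [[0.985, 0.175, -0.001], [0.175, -0.985, -0.0], [-0.001, -0.0, -1.0]]
contact_force: [0.2, 0.1, -0.7]
finger_gap: 0.477
gripper_force: 29.8
a0 10.09 grasp [0.5252 0.002  0.1118] turn z 0.001 shift [-0.0002 -0.0001  0.177 ] j7 -101.7 t 17.475
```

```bash
python3 -m handwheel '[[0,0,0,0,0,0.06,-1],[0,0,0,0,0,0.12,-1],[0,0,0,0,0,0.16,-1],[0,0,0,0,0,0.175,-1],[0,0,0,0,0,0.18,-1]]' 30
python3 -m handwheel '[[0,0,0,0,0,0.001,-1],[0,0,0,0,0,0.001,0.6],[0,0,0,0,0,0,0.6],[0,0,0,0,0,0,0.6],[0,0,0,0,0,0,0.6]]' 30
python3 -m handwheel '[[0,0,0,0,0,0,0.6],[0,0,0,0,0,-0.1,0.6],[0,0,0,0,0,-0.25,0.6],[0,0,0,0,0,-0.4,1],[0,0,0,0,0,-0.45,1]]' 30
python3 -c "
from m import *;rel(.4268,-.3715,.2,115)"
```

```text
time: 18.1
eef_pos: [0.5256, 0.002, 0.1995]
ee_rot: [[0.985, 0.173, 0.0], [0.173, -0.985, 0.0], [0.0, -0.0, -1.0]]
contact_force: [0.2, 0.2, -1.2]
finger_gap: 0.477
gripper_force: 29.8
time: 18.73
eef_pos: [0.5255, 0.0019, 0.1997]
ee_rot: [[0.985, 0.172, 0.0], [0.172, -0.985, -0.0], [0.0, 0.0, -1.0]]
contact_force: [-0.2, -0.4, 0.5]
finger_gap: 0.792
gripper_force: 0.0
time: 19.35
eef_pos: [0.5261, 0.0024, 0.3834]
ee_rot: [[0.985, 0.172, 0.006], [0.172, -0.985, 0.0], [0.006, 0.001, -1.0]]
contact_force: [-0.7, -0.5, -0.6]
finger_gap: 0.967
gripper_force: 0.0
a0 9.91 grasp [0.5261 0.0024 0.2244] turn z -1.1677 shift [-0.4056  0.8781  0.0595] j7 -97.0 t 19.35
```

```bash
python3 -m handwheel '[[0,0,0.5,-0.33,0.7,0,1],[0,0,0.5,-0.33,0.7,0,1],[0,0,0.5,-0.33,0.7,0,1],[0,0,0.5,-0.33,0.7,0,1],[0,0,0.5,-0.33,0.7,0,1]]' 30
python3 - <<'E'
from m import *
shot('wrist','wpa');shot('top','top4');packs('wpa');packs('top4')
rel(.4268,-.3715,.2,-65)
E
```

```text
time: 19.98
eef_pos: [0.4426, -0.2984, 0.3798]
ee_rot: [[0.816, -0.578, 0.0], [-0.578, -0.816, -0.0], [0.001, 0.0, -1.0]]
contact_force: [1.0, -0.3, -0.9]
finger_gap: 1.0
gripper_force: 0.0
pack px [75.7 91.5] 2750 world [ 0.5953 -0.2118] long (np.float64(-84.4), np.float64(0.0678)) short 0.0412
pack px [332.1 142.5] 2395 world [ 0.4258 -0.3732] long (np.float64(-67.2), np.float64(0.0669)) short 0.047
pack px [349.9 188.9] 75 world [ 0.6019 -0.2159] long (np.float64(-82.7), np.float64(0.0476)) short 0.0275
pack px [271.9 217.1] 63 world [ 0.5276 -0.0076] long (np.float64(-51.6), np.float64(0.0367)) short 0.0349
a0 -35.72 grasp [ 0.4404 -0.3034  0.2203] turn z 0.3253 shift [0.0718 0.1579 0.0513] j7 -101.8 t 20.075
```

```bash
python3 -m handwheel '[[0,0,0.1,0.05,0.1,0.02,1],[0,0,0.2,0.071,0.16,0.1,1],[0,0,0.3,0.071,0.16,0.25,1],[0,0,0.335,0.071,0.16,0.38,1],[0,0,0.335,0.071,0.16,0.468,1]]' 30 >/dev/null
python3 -m handwheel '[[0,0,0,0,0,0,-1],[0,0,0,0,0,0,-1],[0,0,0,0,0,0,-1],[0,0,0,0,0,0,-1],[0,0,0,0,0,0,-1]]' 30
python3 -m handwheel '[[0,0,0,0,0,0,-1],[0,0,0,0,0,0,-1],[0,0,0,0,0,0,-1],[0,0,0,0,0,0,-1],[0,0,0,0,0,0,-1]]' 30
python3 -m handwheel '[[0,0,0,0,0,-0.05,-1],[0,0,0,0,0,-0.15,-1],[0,0,0,0,0,-0.25,-1],[0,0,0,0,0,-0.25,-1],[0,0,0,0,0,-0.25,-1]]' 30;python3 -c "
from m import *;rel(.604,.016,.13,10)"
```

```text
time: 21.32
eef_pos: [0.4299, -0.3655, 0.1931]
ee_rot: [[0.419, -0.908, 0.001], [-0.908, -0.419, -0.001], [0.001, -0.0, -1.0]]
contact_force: [-1.9, -0.7, 1.3]
finger_gap: 0.505
gripper_force: 0.7
time: 21.95
eef_pos: [0.4298, -0.3656, 0.1929]
ee_rot: [[0.418, -0.908, 0.0], [-0.908, -0.418, -0.001], [0.001, 0.0, -1.0]]
contact_force: [-2.4, -1.2, 6.7]
finger_gap: 0.479
gripper_force: 30.0
time: 22.58
eef_pos: [0.4296, -0.365, 0.2917]
ee_rot: [[0.419, -0.908, -0.001], [-0.908, -0.419, 0.001], [-0.001, 0.0, -1.0]]
contact_force: [0.2, -0.3, -1.7]
finger_gap: 0.477
gripper_force: 30.0
a0 -65.24 grasp [ 0.4296 -0.365   0.1327] turn z -0.836 shift [-0.6823 -0.7947  0.0069] j7 -123.0 t 22.575
```

```bash
python3 -m handwheel '[[0,0,-0.1,-0.1,-0.12,0,-1],[0,0,-0.2,-0.2,-0.24,0,-1],[0,0,-0.3,-0.3,-0.36,0,-1],[0,0,-0.4,-0.4,-0.48,0,-1],[0,0,-0.5,-0.5,-0.58,0,-1]]' 30 >/dev/null;python3 -c "
from m import *;rel(.602,.016,.13,10)"
```

```text
a0 -19.91 grasp [ 0.5572 -0.0842  0.1317] turn z -0.3323 shift [ 0.02   -0.2737  0.0042] j7 -117.2 t 23.2
```

```bash
python3 -m handwheel '[[0,0,-0.1,0.02,-0.1,0,-1],[0,0,-0.2,0.02,-0.2,0,-1],[0,0,-0.33,0.02,-0.274,0,-1],[0,0,-0.33,0.02,-0.274,0,-1],[0,0,-0.33,0.02,-0.274,0,-1]]' 30 ;python3 -c "
from m import *;rel(.602,.016,.041,10)"
```

```text
time: 23.82
eef_pos: [0.6018, 0.0127, 0.2908]
ee_rot: [[0.987, 0.162, -0.003], [0.162, -0.987, -0.001], [-0.003, 0.0, -1.0]]
contact_force: [0.5, -0.9, -1.4]
finger_gap: 0.476
gripper_force: 30.0
a0 9.34 grasp [0.6018 0.0127 0.1318] turn z -0.0074 shift [ 0.0025 -0.0081  0.2271] j7 -101.8 t 23.825
```

```bash
python3 -m handwheel '[[0,0,0,0,0,0.06,-1],[0,0,0,0,0,0.12,-1],[0,0,0,0,0,0.18,-1],[0,0,0,0,0,0.215,-1],[0,0,0,0,0,0.226,-1]]' 30
python3 -m handwheel '[[0,0,0,0,0,0.002,-1],[0,0,0,0,0,0.002,-1],[0,0,0,0,0,0.002,0.6],[0,0,0,0,0,0.002,0.6],[0,0,0,0,0,0.002,0.6]]' 30
python3 -m handwheel '[[0,0,0,0,0,0,0.6],[0,0,0,0,0,-0.1,0.6],[0,0,0,0,0,-0.25,0.6],[0,0,0,0,0,-0.4,1],[0,0,0,0,0,-0.45,1]]' 30
python3 -c "
from m import *;rel(.596,-.212,.2,98)"
```

```text
time: 24.45
eef_pos: [0.602, 0.0127, 0.201]
ee_rot: [[0.987, 0.163, -0.002], [0.163, -0.987, -0.001], [-0.002, 0.0, -1.0]]
contact_force: [0.8, -0.3, -1.6]
finger_gap: 0.476
gripper_force: 30.0
time: 25.08
eef_pos: [0.6025, 0.0136, 0.2014]
ee_rot: [[0.986, 0.164, 0.001], [0.164, -0.986, -0.0], [0.001, 0.0, -1.0]]
contact_force: [-0.6, 0.5, -0.8]
finger_gap: 0.753
gripper_force: 0.0
time: 25.7
eef_pos: [0.603, 0.014, 0.3855]
ee_rot: [[0.986, 0.164, 0.006], [0.164, -0.986, 0.0], [0.006, 0.001, -1.0]]
contact_force: [0.2, 0.3, -0.8]
finger_gap: 0.969
gripper_force: 0.0
a0 9.46 grasp [0.603  0.014  0.2265] turn z -0.9838 shift [-0.1105  0.5545  0.0658] j7 -99.0 t 25.7
```

```bash
python3 -m handwheel '[[0,0,0,-0.25,0.53,0,1],[0,0,0,-0.25,0.53,0,1],[0,0,0,-0.25,0.53,0,1],[0,0,0,-0.25,0.53,0,1],[0,0,0,-0.25,0.53,0,1]]' 30
python3 - <<'E'
from m import *
c,im=shot('wrist','wpc');packs('wpc')
u=proj(c,[.595,-.21,.042])[0].astype(int);print(u)
x,y=u[0]-60,max(u[1]-60,0);print(x,y)
cv2.imwrite('pics/crop3.png',cv2.resize(im[y:y+120,x:x+120],None,fx=4,fy=4,interpolation=cv2.INTER_CUBIC))
rel(.597,-.212,.033,8)
E
```

```text
time: 26.32
eef_pos: [0.5368, -0.2169, 0.3808]
ee_rot: [[0.988, 0.157, -0.001], [0.157, -0.988, -0.002], [-0.002, 0.002, -1.0]]
contact_force: [-0.0, 0.5, -0.2]
finger_gap: 1.0
gripper_force: 0.0
pack px [ 7.7 62.1] 881 world [0.6035 0.0102] long (np.float64(-170.5), np.float64(0.0595)) short 0.0193
pack px [258.6 108.4] 2110 world [ 0.5956 -0.2117] long (np.float64(-81.0), np.float64(0.0671)) short 0.0432
pack px [ 15.8 152.2] 1894 world [0.5247 0.0025] long (np.float64(177.9), np.float64(0.0675)) short 0.038
[256 110]
196 50
a0 9.23 grasp [ 0.5378 -0.214   0.222 ] turn z 0.0136 shift [0.1471 0.0187 0.4724] j7 -75.1 t 26.375
```

View pics/crop3.png

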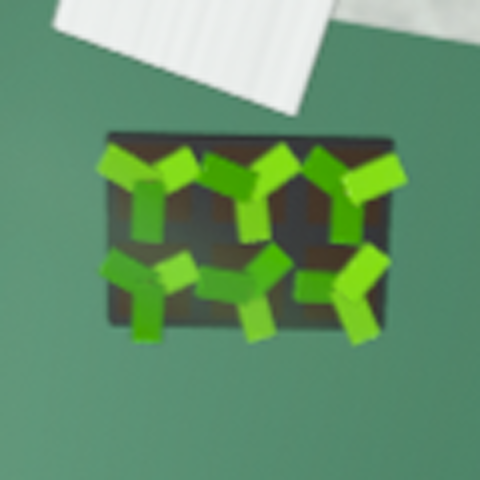

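The pack body centre is at (249,231) in the crop, square to the tool, with the trowel tip only about 5 mm from its long side. Gripping it end to end keeps the fingers off the trowel.

Run:
```python
from m import *
c,_=load('wpc');C=ray(c,[(257.9,107.4)],.042)[0];print(C);rel(*C,.034,8.7)
```

```text
[ 0.5978 -0.2105]
a0 9.23 grasp [ 0.5378 -0.214   0.222 ] turn z 0.0058 shift [0.1496 0.0153 0.4699] j7 -75.1 t 26.375
```

```bash
python3 -m handwheel '[[0,0,0.006,0.14,0.015,0,1],[0,0,0.006,0.149,0.015,0.1,1],[0,0,0.006,0.149,0.015,0.25,1],[0,0,0.006,0.149,0.015,0.38,1],[0,0,0.006,0.149,0.015,0.468,1]]' 30
python3 -m handwheel '[[0,0,0,0,0,0,-1],[0,0,0,0,0,0,-1],[0,0,0,0,0,0,-1],[0,0,0,0,0,0,-1],[0,0,0,0,0,0,-1]]' 30
python3 -m handwheel '[[0,0,0,0,0,-0.05,-1],[0,0,0,0,0,-0.15,-1],[0,0,0,0,0,-0.25,-1],[0,0,0,0,0,-0.25,-1],[0,0,0,0,0,-0.25,-1]]' 30;python3 -c "
from m import *;rel(.5564-.0087,.0543+.049,.133,10)"
```

```text
time: 27.0
eef_pos: [0.5981, -0.206, 0.1914]
ee_rot: [[0.988, 0.157, -0.002], [0.157, -0.988, 0.002], [-0.002, -0.002, -1.0]]
contact_force: [-0.3, -0.2, -0.3]
finger_gap: 1.001
gripper_force: 0.0
time: 27.62
eef_pos: [0.5993, -0.2081, 0.196]
ee_rot: [[0.988, 0.155, 0.003], [0.155, -0.988, -0.001], [0.003, 0.001, -1.0]]
contact_force: [0.2, -0.1, 7.5]
finger_gap: 0.716
gripper_force: 30.0
time: 28.25
eef_pos: [0.5979, -0.2082, 0.2943]
ee_rot: [[0.988, 0.155, -0.0], [0.155, -0.988, -0.0], [-0.0, 0.0, -1.0]]
contact_force: [-0.7, -0.4, -2.2]
finger_gap: 0.721
gripper_force: 30.0
a0 8.9 grasp [ 0.5979 -0.2082  0.1353] turn z -0.0122 shift [-0.0034 -0.7888  0.0054] j7 -80.2 t 28.25
```

```bash
python3 -m handwheel '[[0,0,-0.003,0,-0.1,-0.02,-1],[0,0,-0.006,0,-0.22,-0.02,-1],[0,0,-0.009,0,-0.34,-0.02,-1],[0,0,-0.012,0,-0.46,-0.02,-1],[0,0,-0.012,-0.003,-0.58,-0.02,-1]]' 30 >/dev/null
python3 -m handwheel '[[0,0,0,0,-0.1,0,-1],[0,0,0,0,-0.18,0,-1],[0,0,0,0,-0.209,0,-1],[0,0,0,0,-0.209,0,-1],[0,0,0,0,-0.209,0,-1]]' 30
python3 -c "
from m import *;rel(.5477,.1033,.0435,10)"
```

```text
time: 29.5
eef_pos: [0.5469, 0.1015, 0.3015]
ee_rot: [[0.985, 0.172, -0.001], [0.172, -0.985, -0.001], [-0.001, 0.001, -1.0]]
contact_force: [0.1, -0.1, -0.6]
finger_gap: 0.717
gripper_force: 30.0
a0 9.88 grasp [0.5469 0.1015 0.1425] turn z -0.0013 shift [ 0.0029 -0.0043  0.2474] j7 -110.8 t 29.5
```

```bash
python3 -m handwheel '[[0,0,0,0.003,-0.003,0.06,-1],[0,0,0,0.003,-0.003,0.13,-1],[0,0,0,0.003,-0.003,0.2,-1],[0,0,0,0.003,-0.003,0.235,-1],[0,0,0,0.003,-0.003,0.247,-1]]' 30
python3 -m handwheel '[[0,0,0,0,0,0.001,-1],[0,0,0,0,0,0.001,-1],[0,0,0,0,0,0.001,0.75],[0,0,0,0,0,0.001,0.75],[0,0,0,0,0,0.001,0.75]]' 30
python3 -m handwheel '[[0,0,0,0,0,0,0.75],[0,0,0,0,0,-0.1,0.75],[0,0,0,0,0,-0.25,0.75],[0,0,0,0,0,-0.4,1],[0,0,0,0,0,-0.45,1]]' 30
python3 -m handwheel '[[0,0,0,-0.15,0,-0.1,1],[0,0,0,-0.3,0,-0.1,1],[0,0,0,-0.3,0,-0.1,1],[0,0,0,-0.3,0,-0.1,1],[0,0,0,-0.3,0,-0.1,1]]' 30
python3 -c "
from m import *;shot('wrist','wchk');shot('top','top5');packs('wchk');packs('top5');rel(.5607,.3372,.2,183.5)"
```

```text
time: 30.12
eef_pos: [0.5477, 0.1038, 0.2025]
ee_rot: [[0.985, 0.172, -0.001], [0.172, -0.985, -0.001], [-0.001, 0.0, -1.0]]
contact_force: [1.2, 0.1, -0.9]
finger_gap: 0.72
gripper_force: 30.0
time: 30.75
eef_pos: [0.5477, 0.1047, 0.203]
ee_rot: [[0.985, 0.174, 0.0], [0.174, -0.985, 0.0], [0.0, 0.0, -1.0]]
contact_force: [-0.1, 0.2, -1.0]
finger_gap: 0.872
gripper_force: 0.0
time: 31.38
eef_pos: [0.5482, 0.1052, 0.3868]
ee_rot: [[0.985, 0.174, 0.006], [0.174, -0.985, 0.001], [0.006, -0.0, -1.0]]
contact_force: [-0.2, -0.5, -1.4]
finger_gap: 0.992
gripper_force: 0.0
time: 32.0
eef_pos: [0.4305, 0.0839, 0.4227]
ee_rot: [[0.985, 0.173, 0.0], [0.173, -0.985, 0.001], [0.0, -0.001, -1.0]]
contact_force: [0.6, 0.0, 0.6]
finger_gap: 1.002
gripper_force: 0.0
pack px [363.3  17.2] 848 world [0.5892 0.0069] long (np.float64(-80.1), np.float64(0.0457)) short 0.0292
pack px [255.4  46.3] 1967 world [0.5445 0.1038] long (np.float64(-80.0), np.float64(0.0676)) short 0.0431
pack px [355.3  83.4] 1944 world [ 0.5279 -0.0025] long (np.float64(8.7), np.float64(0.0685)) short 0.0455
pack px [261.6 183.2] 65 world [0.6169 0.0158] long (np.float64(179.6), np.float64(0.0329)) short 0.03
pack px [230.9 209.8] 122 world [0.5459 0.1046] long (np.float64(-82.2), np.float64(0.0551)) short 0.0333
pack px [268.9 217.3] 225 world [0.5291 0.0025] long (np.float64(-172.4), np.float64(0.0522)) short 0.0351
a0 9.99 grasp [0.4304 0.0839 0.2634] turn z -1.9279 shift [ 0.4307 -0.5669  0.1588] j7 -103.8 t 32.1
```

View pics/wchk.png

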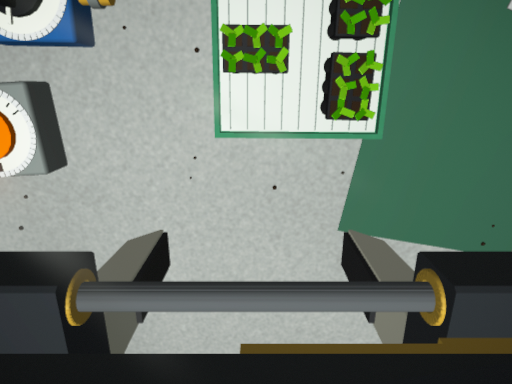

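All three packs stand flat in the tray, at (255,48), (352,85) and (358,17), and no others remain on the bench. On to the flow knob.

```bash
python3 -m handwheel '[[0,0,-0.6,0.43,-0.567,0,1],[0,0,-0.6,0.43,-0.567,0,1],[0,0,-0.6,0.43,-0.567,0,1],[0,0,-0.6,0.43,-0.567,0,1],[0,0,-0.6,0.43,-0.567,0,1]]' 20 >/dev/null
for i in 1 2; do python3 -m handwheel '[[0,0,-0.58,0,0,0,1],[0,0,-0.58,0,0,0,1],[0,0,-0.58,0,0,0,1],[0,0,-0.58,0,0,0,1],[0,0,-0.58,0,0,0,1]]' >/dev/null; done
python3 -c "
from m import *;rel(.5607,.3372,.078,183.5)"
```

```text
a0 168.38 grasp [0.5603 0.3371 0.2627] turn z -0.1679 shift [-0.0016  0.0005  0.4616] j7 13.2 t 33.975
```

```bash
python3 -m handwheel '[[0,0,-0.1,-0.001,0,0.1,1],[0,0,-0.17,-0.001,0,0.22,1],[0,0,-0.17,-0.001,0,0.35,1],[0,0,-0.17,-0.001,0,0.44,1],[0,0,-0.17,-0.001,0,0.46,1]]' 20
for i in 1 2; do python3 -m handwheel '[[0,0,0,0,0,0,-1],[0,0,0,0,0,0,-1],[0,0,0,0,0,0,-1],[0,0,0,0,0,0,-1],[0,0,0,0,0,0,-1]]' 20; done
python3 -c "
from m import *;rel(.5607,.3372,.078,183.5)"
```

```text
time: 34.6
eef_pos: [0.5599, 0.3363, 0.2353]
ee_rot: [[-0.998, -0.059, -0.004], [-0.059, 0.998, -0.002], [0.004, -0.002, -1.0]]
contact_force: [-0.5, 0.3, 0.9]
finger_gap: 1.002
gripper_force: 0.0
time: 35.22
eef_pos: [0.5599, 0.3369, 0.2391]
ee_rot: [[-0.998, -0.059, 0.001], [-0.059, 0.998, 0.0], [-0.001, 0.0, -1.0]]
contact_force: [0.9, 0.3, -0.5]
finger_gap: 0.503
gripper_force: 0.0
time: 35.85
eef_pos: [0.5597, 0.3374, 0.2387]
ee_rot: [[-0.998, -0.06, -0.0], [-0.06, 0.998, 0.001], [0.0, 0.001, -1.0]]
contact_force: [0.3, 3.6, -1.6]
finger_gap: 0.148
gripper_force: 20.0
a0 -176.56 grasp [0.5597 0.3374 0.0797] turn z -0.0007 shift [-0.0025 -0.0005  0.0043] j7 19.2 t 35.85
```

```bash
for i in 1 2 3; do python3 -m handwheel '[[0,0,0.1,0,0,0,-1],[0,0,0.2,0,0,0,-1],[0,0,0.3,0,0,0,-1],[0,0,0.4,0,0,0,-1],[0,0,0.4,0,0,0,-1]]' 20 >/dev/null; done
python3 -c "
from m import *;rel(.5607,.3372,.078,58.8)"
```

```text
a0 75.29 grasp [0.5615 0.3387 0.0798] turn z 0.1832 shift [-0.0041 -0.0011  0.0045] j7 -76.0 t 37.725
```

```bash
python3 -m handwheel '[[0,0,0.08,-0.002,0,0,-1],[0,0,0.15,-0.003,0,0,-1],[0,0,0.184,-0.003,0,0,-1],[0,0,0.184,-0.003,0,0,-1],[0,0,0.184,-0.003,0,0,-1]]' 20
python3 -m handwheel '[[0,0,0,0,0,0,1],[0,0,0,0,0,0,1],[0,0,0,0,0,0,1],[0,0,0,0,0,0,1],[0,0,0,0,0,0,1]]' 20
python3 -m handwheel '[[0,0,0,0,0,-0.1,1],[0,0,0,0,0,-0.2,1],[0,0,0,-0.07,0,-0.3,1],[0,0,0,-0.14,0,-0.3,1],[0,0,0,-0.14,0,-0.3,1]]' 20
python3 - <<'E'
from m import *
c,im=shot('wrist','wf2')
u=proj(c,[.5607,.3372,.056])[0].round().astype(int);x,y=max(u[0]-75,0),max(u[1]-75,0);print(u,x,y)
cv2.imwrite('pics/crop4.png',cv2.resize(im[y:y+150,x:x+150],(600,600),interpolation=cv2.INTER_CUBIC))
E
```

```text
time: 38.35
eef_pos: [0.5618, 0.338, 0.2389]
ee_rot: [[0.517, 0.856, 0.006], [0.856, -0.517, 0.007], [0.009, 0.001, -1.0]]
contact_force: [13.5, 13.9, -17.3]
finger_gap: 0.152
gripper_force: 20.0
time: 38.98
eef_pos: [0.5595, 0.3357, 0.2388]
ee_rot: [[0.517, 0.856, 0.0], [0.856, -0.517, -0.0], [-0.0, 0.0, -1.0]]
contact_force: [0.7, 0.5, 0.4]
finger_gap: 0.646
gripper_force: 0.0
time: 39.6
eef_pos: [0.5303, 0.2862, 0.3593]
ee_rot: [[0.519, 0.855, 0.001], [0.855, -0.519, -0.001], [-0.001, 0.002, -1.0]]
contact_force: [0.8, 0.5, -0.3]
finger_gap: 0.999
gripper_force: 0.0
[254 113] 179 38
```

View pics/crop4.png

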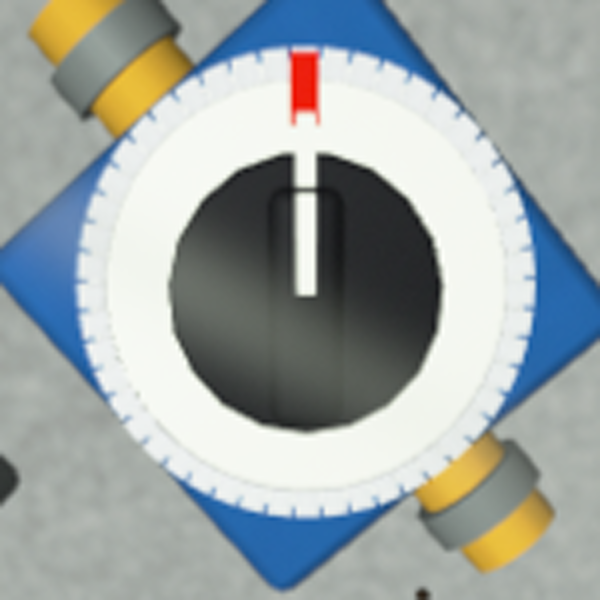

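The flow pointer (305,220) lines up exactly with the red mark (305,80). Now the timer knob.

```bash
python3 -m handwheel '[[0,0,-0.6,0.028,-0.355,0,1],[0,0,-0.6,0.028,-0.355,0,1],[0,0,-0.6,0.028,-0.355,0,1],[0,0,-0.6,0.028,-0.355,0,1],[0,0,-0.6,0.028,-0.355,0,1]]' 20 >/dev/null
for i in 1 ; do python3 -m handwheel '[[0,0,-0.6,0,0,0,1],[0,0,-0.6,0,0,0,1],[0,0,-0.6,0,0,0,1],[0,0,-0.6,0,0,0,1],[0,0,-0.6,0,0,0,1]]' >/dev/null; done
python3 -m handwheel '[[0,0,-0.29,0,0,0,1],[0,0,-0.29,0,0,0,1],[0,0,-0.29,0,0,0,1],[0,0,-0.29,0,0,0,1],[0,0,-0.29,0,0,0,1]]'
python3 -c "
from m import *;rel(.4148,.3695,.079,191)"
```

```text
time: 41.52
eef_pos: [0.4149, 0.3712, 0.3585]
ee_rot: [[-0.977, -0.213, -0.001], [-0.213, 0.977, 0.0], [0.0, 0.0, -1.0]]
contact_force: [-0.5, 0.2, 0.0]
finger_gap: 0.994
gripper_force: 0.0
a0 -167.72 grasp [0.4149 0.3712 0.1995] turn z 0.0142 shift [ 0.0011 -0.0043  0.3013] j7 19.5 t 41.525
```

```bash
python3 -m handwheel '[[0,0,0.01,0.001,-0.004,0.1,1],[0,0,0.01,0.001,-0.004,0.2,1],[0,0,0.01,0.001,-0.004,0.28,1],[0,0,0.01,0.001,-0.004,0.3,1],[0,0,0.01,0.001,-0.004,0.3,1]]' 20 >/dev/null
for i in 1 2; do python3 -m handwheel '[[0,0,0,0,0,0,-1],[0,0,0,0,0,0,-1],[0,0,0,0,0,0,-1],[0,0,0,0,0,0,-1],[0,0,0,0,0,0,-1]]' 20; done
for i in 1 2 3; do python3 -m handwheel '[[0,0,0.1,0,0,0,-1],[0,0,0.2,0,0,0,-1],[0,0,0.3,0,0,0,-1],[0,0,0.4,0,0,0,-1],[0,0,0.4,0,0,0,-1]]' 20 >/dev/null; done
python3 -c "
from m import *;rel(.4150,.3695,.079,58)"
```

```text
time: 42.78
eef_pos: [0.4148, 0.3692, 0.2388]
ee_rot: [[-0.98, -0.199, 0.0], [-0.199, 0.98, -0.0], [-0.0, -0.0, -1.0]]
contact_force: [-0.1, -0.3, 0.4]
finger_gap: 0.51
gripper_force: 0.0
time: 43.4
eef_pos: [0.4147, 0.3696, 0.2388]
ee_rot: [[-0.98, -0.199, -0.0], [-0.199, 0.98, 0.001], [-0.0, 0.001, -1.0]]
contact_force: [0.5, 3.2, -2.1]
finger_gap: 0.151
gripper_force: 20.0
a0 83.71 grasp [0.4148 0.3699 0.0798] turn z 0.2857 shift [-0.0008  0.0005  0.0019] j7 -79.8 t 45.275
```

```bash
python3 -m handwheel '[[0,0,0.09,0,0,0,-1],[0,0,0.18,0,0,0,-1],[0,0,0.26,0,0,0,-1],[0,0,0.286,0,0,0,-1],[0,0,0.286,0,0,0,-1]]' 20
python3 -m handwheel '[[0,0,0,0,0,0,1],[0,0,0,0,0,0,1],[0,0,0,0,0,0,1],[0,0,0,0,0,0,1],[0,0,0,0,0,0,1]]' 20
python3 -m handwheel '[[0,0,0,0,0,-0.1,1],[0,0,0,0,0,-0.2,1],[0,0,0,-0.07,0,-0.3,1],[0,0,0,-0.14,0,-0.3,1],[0,0,0,-0.14,0,-0.3,1]]' 20
python3 - <<'E'
from m import *
c,im=shot('wrist','wt3')
u=proj(c,[.4148,.3695,.056])[0].round().astype(int);x,y=max(u[0]-75,0),max(u[1]-75,0);print(u,x,y)
A=cv2.resize(im[y:y+150,x:x+150],(400,400),interpolation=cv2.INTER_CUBIC)
c,t=shot('top','top6');B=cv2.resize(t[150:280,110:310],(400,260),interpolation=cv2.INTER_CUBIC)
cv2.imwrite('pics/crop5.png',np.hstack([A,np.vstack([B,np.zeros((140,400,3),np.uint8)])]))
E
```

```text
time: 45.9
eef_pos: [0.4149, 0.3698, 0.2387]
ee_rot: [[0.529, 0.849, 0.0], [0.849, -0.529, 0.001], [0.001, -0.0, -1.0]]
contact_force: [1.4, 4.0, -3.9]
finger_gap: 0.148
gripper_force: 20.0
time: 46.52
eef_pos: [0.4148, 0.3692, 0.2387]
ee_rot: [[0.534, 0.846, -0.0], [0.846, -0.534, -0.0], [-0.0, 0.0, -1.0]]
contact_force: [-0.3, 0.2, -0.4]
finger_gap: 0.647
gripper_force: 0.0
time: 47.15
eef_pos: [0.3843, 0.3205, 0.3591]
ee_rot: [[0.534, 0.845, 0.001], [0.845, -0.534, -0.001], [-0.001, 0.001, -1.0]]
contact_force: [1.3, 0.4, 0.5]
finger_gap: 1.0
gripper_force: 0.0
[254 115] 179 40
```

View pics/crop5.png

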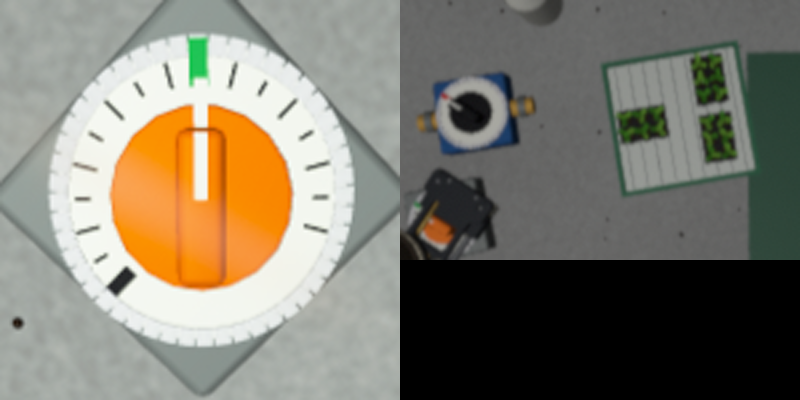

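The timer pointer is on the green mark at (200,60), the flow pointer is on red, all packs stand in the tray, and the gripper is clear. I'm handing in.

```bash
python3 -c "
from cell import ctrl
print(ctrl.close_job())"
```

```text
the job is handed in; nothing more can be done
None
```

I completed every step in order and handed the job in (no verdict came back): timer to off, all three packs on the bench today stood in the tray, flow knob to the red mark, then timer to the green mark.

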